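# Clamp the test bar to its ledge with the ball-knob C-clamp

### The arm

A 6-joint arm with a two-finger parallel gripper is mounted at the origin on the work surface. World frame = base frame: x ahead of the robot, y to its left, z up, the work surface at z = 0. Lengths are in mm, angles in degrees, forces in N, time in s.
With the tool pointing down it reaches from about 350 to 850 mm from the base axis. Payload 8.1 kg.
Tool frame: the origin (TCP) lies midway between the tips of the shut fingers; the grasp point (between the pads) lies 19 mm behind it; z points along the fingers, y is the direction in which the jaws open and shut (so a half turn about z gives the same grasp; the last joint's range is limited). The gripper opens to 85 mm and grips with 20 to 120 N. Pads are 22 mm wide; open, the fingers measure 114 mm over their backs; the gripper's body (76 mm by 85 mm) begins 54 mm behind the grasp point. The pads swing forward as they close: fully open they stand 13 mm farther back than shut.
Start: joints at [-71.7, 7.471, 85.268, -0, 87.261, -4.893], TCP at [236.321, -551.505, 231.292] pointing down, gripper open.
Joint ranges: [-169.43, 169.43], [-51.17, 129.36], [1.28, 143.12], [-76.62, 256.62], [0, 156.53], [-152.29, 152.29]. Speed limits (degrees/s): [136.94, 136.94, 159.86, 180, 180, 180].

### API

Orientations are given as [roll, pitch, yaw] about the fixed x, y, z axes, in that order (R = Rz(yaw) Ry(pitch) Rx(roll)).
In Python, from bench import telemetry, snapshot, camera_params, job gives the robot as it stands. The module is installed in compiled form; this text tells all that it offers.
- The arm moves only by the shell command python3 -m jog 'ROWS' [FORCE]. ROWS is JSON, a list that holds one entry, the list of rows, each a list of 7 numbers: the shift along the tool's x, y, z in units of 50 mm (1.0 is 50 mm), then the turn, a rotation vector about the tool's x, y, z in units of 2 pi rad (1.0 is 2 pi rad), then the opening, from 0 (shut) to 1 (fully open). In form: [[[dx, dy, dz, rx, ry, rz, claw], ...]]. A call has 1 to 12 rows; each row shifts and turns the commanded pose from where the row before left it, along the tool's axes as they then stand; what a row does not reach is not made up. A row lasts 1/8 s, in which the tool goes at most 62.5 mm and 10.7 degrees, less where a joint would pass 70% of its speed; a pose out of reach is approached as far as the arm can. A call with a number of a shift or a turn outside -1 to 1 is refused whole. A call with a gripper value outside its range is refused whole. The fingers move at their own pace and stop on an object; FORCE is the grip in N (left out, the last holds). Time passes only in rows, so rows that do not move let the fingers close. It gives the time, the measured TCP pose, the force and the opening at its end, in the units of the state.
- telemetry.sense(): the state, without advancing time (a new reading comes with each control period).
- snapshot(name): name is "scene" or "top"; returns (picture, depth): 400x640x3 uint8, red, green, blue; 400x640 float32, mm along the optical axis (not along the pixel's ray), 0 where there is no reading.
- camera_params(name): a dict with "K" (3x3 intrinsics, pixels), "extrinsics" (4x4, takes a point from camera to world coordinates). Camera axes: x right, y down, z forward; pixel columns grow to the right and rows downward; lengths in mm; the calibration is good to about 2 mm. A picture is of the moment at which its call begins. camera_params takes no time and is no camera call.
- job.hand_in(): hands the job in, once; it reports no verdict.
The state is a dict: "time": time; "joint_pos": joint angles; "qd": joint speeds; "joint_efforts": joint torques, N m; "tool_pos": TCP position; "tcp_rot": TCP orientation; "ft_force": force on the tool from outside, world axes, zero at the start; "wrist_torque": the same for the moment, N m; "finger_gap": finger opening in mm.
Only numpy, scipy, OpenCV 4.12 (cv2) and the standard library are available. Lean on these libraries where they do the work, as an engineer would, in place of code of your own. Each camera call takes 0.05 s, during which the arm holds its last target. There are 200 camera calls.

### The job

Get the bar ready for the deflection test: take the blue C-clamp out of its tray, stand it on the bench with its lower jaw under the steel ledge and its pad over the yellow mark on the bar, and let go of it. Then turn its black ball knob clockwise, regripping as needed, until the bar is held firmly to the ledge, without overtightening the clamp or shifting the bar; leave everything else where it is.

Things in the scene. Friction and masses are not known exactly. Their poses are not given: they have to be found in the camera images.
- clamp: Blue C-clamp, loose, 0.75 to 0.95 kg, stands on its flat base. Origin on its underside below the screw axis; x points out of the open throat, away from the upright back. mm: base (lower jaw) x -80 to 18, 46 wide, 22.5 high; back x -79 to -53, 24 wide, but 46 wide below z 50 at its throat face; upper arm 24 wide, z 68 to 88; screw boss 30 diameter, top z 90. Throat 53 deep.
- clamp_back (a point): Where to grip and carry the clamp from above: top of its upright back, 24 mm wide across the clamp's y, 78 mm above its underside, 66 mm behind the screw axis. Grip with 60 N or more: the clamp is front-heavy. The ball stands 66 mm in front of this point and its top up to 63 mm higher.
- ball (a point): Centre of the smooth black ball knob (32 mm) on the clamp's upright screw, 122 to 125 mm over its underside at first; turns with the knob. Slippery (friction 0.16): grip it across its widest part, here. Clockwise from above lowers ball and pad 10 mm a turn; drag 0.06 Nm, stays where left. A 20 to 25 N grip turns it and slips at about the right tightness; 40 N and more can overtighten.
- clamp_pad: White nylon pad, 22 mm diameter, at the screw's lower end, turning with it. Origin: centre of underside, 71.9 mm below the ball's centre; sprung, 25 N per mm pushed in. Clamp standing on the bench: it starts 1.3 to 4.3 mm above the bar. After contact 0.2 turn draws the base up 2 mm to the ledge; then 0.1 turn adds about 25 N. 20 to 70 N is firm, over 100 N overtightened.
- bracket: Steel ledge, fixed. Origin on the bench under the plate's middle; y along its front edge, x away from the front. mm: plate x -65 to 65, y -90 to 90, z 24.5 to 38.5; open below from the front edge to x 25, so the clamp's base slides in along the bench. Part of it: dial indicator over the bar's end (58 diameter, x -25 to -3, y 172, z 99 to 157), stand at x 70 to 120, y 148 to 208, 195 high.
- bar: Grey metal test bar, 30 x 250 x 10 mm, 0.5 kg, loose, lying on the ledge along the ledge's y, its middle line about 52 mm in from the front edge (so the clamp's back just about meets the edge when the pad is over the bar), one end free under the indicator. Origin: centre of its underside; y along the bar to the free end.
- bar_mark (a point): Middle of the yellow mark (22 mm long band round the bar), on the bar's upper face, 48.5 mm above the bench.
- tray: Low grey tray, standing still, in which the clamp stands at the start: 170 x 104 mm outside, walls 4 thick and 16 high, floor 4 thick. Origin: centre of its underside.
- gauge_block: Steel gauge block 20 x 35 x 20 mm on the rear of the ledge. Leave alone. Origin: centre of underside.
- weight_big: Brass knob weight, 38 diameter, 64 high, behind the ledge. Leave alone.
- weight_small: Brass knob weight, 29 diameter, 48 high, behind the ledge. Leave alone.
- screwdriver: Red screwdriver, 180 long, lying between robot and ledge. Leave alone.
- caliper: Digital caliper lying at the far left, 230 long. Leave alone.
- multimeter: Yellow multimeter, 165 x 80 x 36, lying at the far right. Leave alone.
- cleaner: White plastic bottle, 48 diameter, 130 high, at the far right. Leave alone.

How it is judged:
By the outcome, as a careful person would: the job done as asked, in the order asked, and still so for the second after the job is handed in, with the robot touching nothing.
It also fails if it takes over 72 s, if anything falls off the work surface, if the arm or the gripper's body presses on something with over 40 N, if the wrist force passes 120 N, or if a joint passes its speed limit or range.

## Working session

There is one attempt and no reset: what is moved stays moved. The work goes in short steps, Python scripts to look and compute and a shell command to move; the robot and the scene stay as the last step left them, time stands still between calls to the robot, and variables do not carry over. Pictures are saved under pics/ and viewed, about 8 in all and at most 12, crops included, and the job is handed in when it is done.

```bash
mkdir -p pics
python3 - <<'E'
from bench import telemetry, snapshot, camera_params
import cv2, numpy as np
s=telemetry.sense(); print({k:np.round(v,2).tolist() for k,v in s.items()})
for n in("scene","top"):
    p,d=snapshot(n); cv2.imwrite(f"pics/{n}0.png",p[...,::-1]); np.save(f"{n}0.npy",d)
    c=camera_params(n); print(n,np.round(c["K"],1).tolist(),np.round(c["extrinsics"],3).tolist())
E
```

```text
{'time': 0.0, 'joint_pos': [-71.7, 7.51, 85.33, 0.0, 87.26, -4.89], 'qd': [0.0, 0.03, -0.06, -0.01, -0.01, 0.04], 'joint_efforts': [0.0, -56.94, -50.06, -0.0, 0.01, -0.0], 'tool_pos': [236.14, -550.97, 230.23], 'tcp_rot': [-179.89, -0.01, 23.19], 'ft_force': [0.36, 0.27, -0.88], 'wrist_torque': [0.0, 0.03, -0.01], 'finger_gap': 85.47}
scene [[492.8, 0.0, 322.7], [0.0, 492.8, 197.9], [0.0, 0.0, 1.0]] [[0.187, 0.677, -0.712, 1397.325], [0.982, -0.113, 0.15, -180.319], [0.021, -0.727, -0.686, 862.314], [0.0, 0.0, 0.0, 1.0]]
top [[514.2, 0.0, 319.2], [0.0, 514.2, 203.1], [0.0, 0.0, 1.0]] [[0.009, -0.996, 0.094, 458.072], [-1.0, -0.01, -0.013, 18.745], [0.013, -0.094, -0.996, 1594.664], [0.0, 0.0, 0.0, 1.0]]
```

View pics/top0.png

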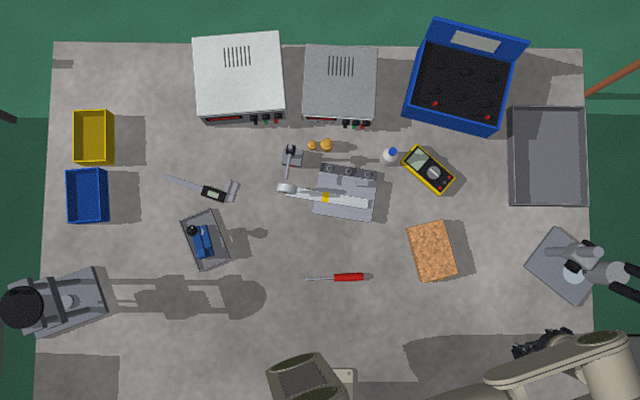

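View pics/scene0.png

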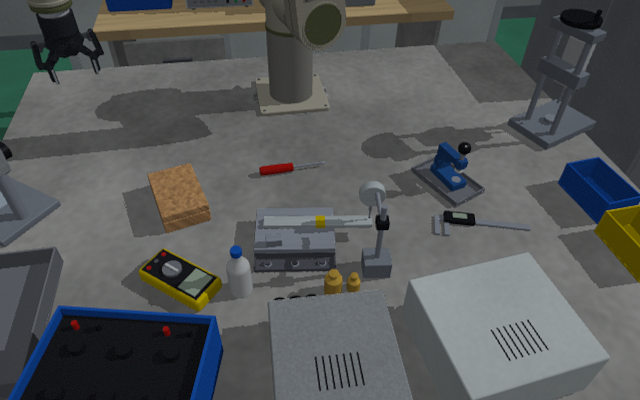

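The top view shows the clamp in its tray at (203,240) with the ball at (192,230), the mark at (325,198), the ledge around (345,190), and the indicator at (285,188). Next I'll measure these from colour masks and depth.

```bash
cat > h.py <<'E'
import cv2, numpy as np
from bench import snapshot, camera_params, telemetry
def cloud(n,d):
    c=camera_params(n);K=c["K"];E=np.array(c["extrinsics"]);v,u=np.mgrid[:400,:640]
    P=np.stack([(u-K[0][2])/K[0][0]*d,(v-K[1][2])/K[1][1]*d,d],-1)
    return P@E[:3,:3].T+E[:3,3]
def ray(n,u,v,z):
    c=camera_params(n);K=c["K"];E=np.array(c["extrinsics"])
    r=E[:3,:3]@np.array([(u-K[0][2])/K[0][0],(v-K[1][2])/K[1][1],1]);return E[:3,3]+r*(z-E[2,3])/r[2]
def masks(p):
    h=cv2.cvtColor(p,cv2.COLOR_RGB2HSV);H,S,V=[h[...,i].astype(int) for i in range(3)]
    return dict(blue=(H>95)&(H<125)&(S>110)&(V>40),black=(V<45),yellow=(H>22)&(H<34)&(S>140)&(V>110))
E
python3 - <<'E'
from h import *
roi={"top":dict(clamp=(175,205,240,275),mark=(310,185,345,212)),"scene":dict(clamp=(405,130,490,210),mark=(305,208,335,235))}
for n in roi:
    p=cv2.imread(f"pics/{n}0.png")[...,::-1].copy();d=np.load(f"{n}0.npy");P=cloud(n,d);M=masks(p)
    def f(m,r):
        o=np.zeros((400,640),bool);x0,y0,x1,y1=roi[n][r];o[y0:y1,x0:x1]=m[y0:y1,x0:x1];return o
    b=f(M["blue"],"clamp")&(d>0);k=f(M["black"],"clamp")&(d>0)
    y=f(M["yellow"],"mark")
    v,u=np.nonzero(y);print(n,"mark px",u.mean(),v.mean(),len(u),ray(n,u.mean(),v.mean(),48.5).round(1),"depth",np.median(P[y],0).round(1))
    k&=(P[...,2]>100);v,u=np.nonzero(k)
    if len(u):print("ball px",u.min(),u.max(),v.min(),v.max(),len(u),ray(n,(u.min()+u.max())/2,(v.min()+v.max())/2,128).round(1),P[k].mean(0).round(1))
    for lo,hi in((60,100),(15,40)):
        q=P[b&(P[...,2]>lo)&(P[...,2]<hi)]
        if len(q)>5:
            r=cv2.minAreaRect(q[:,:2].astype(np.float32));print("blue",lo,len(q),q.mean(0).round(1),np.round(cv2.boxPoints(r)).tolist(),r)
    # ledge top/bar
    for lo,hi in((33,43),(45,53)):
        q=P[(d>0)&(P[...,2]>lo)&(P[...,2]<hi)&(P[...,0]>430)&(P[...,0]<640)&(P[...,1]>-180)&(P[...,1]<160)]
        if len(q):print("ledge",lo,len(q),cv2.minAreaRect(q[:,:2].astype(np.float32)))
    x0,y0,x1,y1=(165,130,405,300) if n=="top" else (230,120,500,290)
    c=p[y0:y1,x0:x1,::-1];cv2.imwrite(f"pics/{n}0c.png",cv2.resize(c,None,fx=2.9,fy=2.9,interpolation=cv2.INTER_CUBIC))
E
```

```text
top mark px 324.85 196.7 60 [623.6 -17.8  48.5] depth [623.2 -18.2  47.4]
ball px 187 196 226 235 67 [514.7 362.3 128. ] [513.8 359.1 139.3]
blue 60 241 [474.1 347.   89.9] [[434.0, 351.0], [442.0, 324.0], [532.0, 351.0], [524.0, 378.0]] ((483.05853271484375, 351.2515563964844), (93.51144409179688, 28.39151954650879), 16.8381404876709)
blue 15 172 [491.3 339.3  26.4] [[440.0, 339.0], [446.0, 318.0], [538.0, 342.0], [533.0, 363.0]] ((489.25653076171875, 340.45751953125), (95.86681365966797, 21.757286071777344), 14.724106788635254)
ledge 33 901 ((610.1583251953125, -36.09309387207031), (261.80645751953125, 90.42639923095703), 82.52427673339844)
ledge 45 548 ((599.1464233398438, -27.674087524414062), (256.8487548828125, 83.07334899902344), 87.92513275146484)
scene mark px 320.18518518518516 218.77777777777777 54 [620.1 -21.4  48.5] depth [618.4 -21.   48.4]
ball px 458 470 142 154 121 [516.4 356.2 128. ] [521.4 352.9 131.7]
blue 60 402 [488.4 343.7  84.4] [[436.0, 345.0], [446.0, 318.0], [535.0, 348.0], [526.0, 375.0]] ((485.7938537597656, 346.443603515625), (94.45789337158203, 29.14765167236328), 18.48726463317871)
blue 15 433 [489.9 343.7  25.3] [[430.0, 358.0], [444.0, 310.0], [541.0, 337.0], [527.0, 385.0]] ((485.61328125, 347.6379699707031), (100.59320068359375, 49.82719421386719), 15.869739532470703)
ledge 33 1135 ((605.6483154296875, -79.52831268310547), (180.7236785888672, 92.0469741821289), 82.5055923461914)
ledge 45 922 ((622.174560546875, -28.17633819580078), (249.6537322998047, 35.87625503540039), 81.78475189208984)
```

View pics/top0c.png

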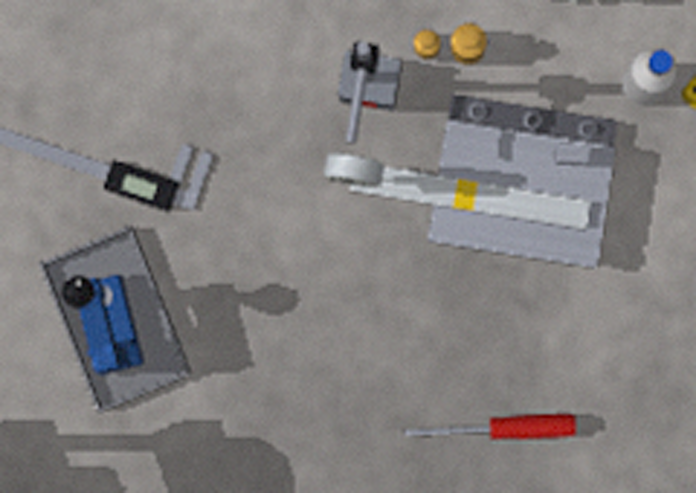

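The enlarged view shows the clamp's back toward the robot and its ball at crop pixel (78,290). The mark is at crop pixel (465,194), and the ledge front is clear apart from the screwdriver well in front. Estimates:

| Item | Position | Yaw |
|---|---|---|
| Clamp origin | (516,356) | 17° |
| Clamp grip point | (453,337) | – |
| Bar mark | (622,-19.5) | – |
| Ledge | – | -7.5° |

I'll move above the clamp's back now.

```bash
python3 -m jog '[[[0.876,-0.78,0,0,0,0.0172,1],[0.876,-0.78,0,0,0,0,1],[0.876,-0.78,0,0,0,0,1],[0.876,-0.78,0,0,0,0,1],[0.876,-0.78,0,0,0,0,1],[0.876,-0.78,0,0,0,0,1],[0.876,-0.78,0,0,0,0,1],[0.876,-0.78,0,0,0,0,1]]]' 70
python3 -m jog '[[[0.23,-0.95,0,0,0,0,1],[0.23,-0.95,0,0,0,0,1],[0.23,-0.95,0,0,0,0,1],[0.23,-0.95,0,0,0,0,1],[0.23,-0.95,0,0,0,0,1],[0.23,-0.95,0,0,0,0,1],[0.23,-0.95,0,0,0,0,1],[0.23,-0.95,0,0,0,0,1],[0.23,-0.95,0,0,0,0,1],[0.23,-0.95,0,0,0,0,1],[0,0,0,0,0,0,1],[0,0,0,0,0,0,1]]]'
```

```text
time: 1.1
tool_pos: [475.1, -145.9, 231.1]
tcp_rot: [-180.0, 0.0, 17.0]
ft_force: [0.9, -0.7, 0.5]
finger_gap: 85.5
time: 2.6
tool_pos: [445.3, 339.9, 230.6]
tcp_rot: [180.0, 0.1, 17.0]
ft_force: [0.2, -0.2, 0.3]
finger_gap: 85.4
```

```bash
python3 -m jog '[[[0.13,0.1,0.9,0,0,0,1],[0,0,0.9,0,0,0,1],[0,0,0.9,0,0,0,1],[0,0,0.4,0,0,0,1],[0,0,0.25,0,0,0,1],[0,0,0,0,0,0,0.5],[0,0,0,0,0,0,0.3],[0,0,0,0,0,0,0],[0,0,0,0,0,0,0],[0,0,0,0,0,0,0],[0,0,0,0,0,0,0],[0,0,0,0,0,0,0]]]' 80
```

```text
time: 4.1
tool_pos: [454.1, 338.5, 65.4]
tcp_rot: [-179.9, -0.1, 17.0]
ft_force: [-3.2, 2.2, 6.4]
finger_gap: 22.4
```

```bash
python3 -m jog '[[[0,0,0,0,0,0,0],[0,0,-0.1,0,0,0,0],[0,0,-0.3,0,0,0,0],[0,0,-0.3,0,0,0,0],[0,0,0,0,0,0,0]]]' 80
python3 - <<'E'
from h import *
for n,r in(("top",(165,130,405,300)),("scene",(330,110,510,290))):
    p,d=snapshot(n);np.save(f"{n}1.npy",d);cv2.imwrite(f"pics/{n}1.png",p[...,::-1])
    x0,y0,x1,y1=r;cv2.imwrite(f"pics/{n}1c.png",cv2.resize(p[y0:y1,x0:x1,::-1],None,fx=3,fy=3))
E
```

```text
time: 4.72
tool_pos: [454.7, 338.1, 101.1]
tcp_rot: [-179.9, -0.2, 17.0]
ft_force: [0.1, 0.4, -8.1]
finger_gap: 22.3
```

View pics/scene1c.png

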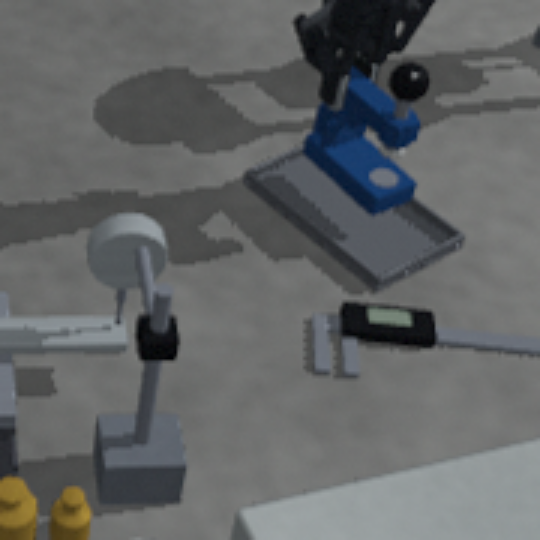

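The crop shows the clamp held level and clear of its tray, with the ball at crop (410,80) and nothing else moved. I'll carry it to the ledge front and turn it to -7.5°.

```bash
python3 -m jog '[[[-0.09,0.4,0,0,0,0,0],[-0.16,0.8,0,0,0,0,0],[-0.17,0.84,0,0,0,0,0],[-0.17,0.84,0,0,0,0,0],[-0.17,0.84,0,0,0,0,0],[-0.17,0.84,0,0,0,0,0],[-0.17,0.84,0,0,0,0,0],[-0.17,0.84,0,0,0,0,0],[-0.09,0.44,0,0,0,0,0],[0,0,0,0,0,0.0227,0],[0,0,0,0,0,0.0227,0],[0,0,0,0,0,0.0227,0]]]' 80
python3 -m jog '[[[0,0,0,0,0,0,0],[0,0,0,0,0,0,0],[0,0,0,0,0,0,0]]]' 80
cat > m.py <<'E'
import sys
from h import *
t=sys.argv[1]; s=telemetry.sense(); tp=np.array(s["tool_pos"]);yaw=s["tcp_rot"][2]
print("t",round(s["time"],2),tp.round(1),np.round(s["tcp_rot"],2),"f",np.round(s["ft_force"],1),"j6",round(s["joint_pos"][5],1))
R=np.array([[np.cos(np.radians(yaw)),np.sin(np.radians(yaw))],[-np.sin(np.radians(yaw)),np.cos(np.radians(yaw))]])
for n in("top","scene"):
    p,d=snapshot(n);cv2.imwrite(f"pics/{n}{t}.png",p[...,::-1]);P=cloud(n,d);M=masks(p);ok=d>0
    X,Y,Z=P[...,0],P[...,1],P[...,2]
    y=M["yellow"]&ok&(abs(X-622)<25)&(abs(Y+19.5)<25)&(Z>25)&(Z<60)
    v,u=np.nonzero(y)
    if len(u):print(n,"mark",len(u),ray(n,u.mean(),v.mean(),48.5).round(1))
    b=M["blue"]&ok&(np.hypot(X-tp[0],Y-tp[1])<130)&(Z>5)&(Z<160)
    zt=Z[b].max() if b.any() else 0
    q=P[b&(Z>zt-22)]
    r=cv2.minAreaRect(q[:,:2].astype(np.float32));print(n,"arm top z",np.percentile(q[:,2],90).round(1),"rect",np.round(r[0],1),np.round(r[1],1),round(r[2],1))
    k=M["black"]&ok&(Z>zt+15)&(Z<zt+75)
    # ball: black, ahead of gripper
    L=(P[...,:2]-tp[:2])@R.T
    k&=(L[...,0]>45)&(L[...,0]<95)&(abs(L[...,1])<30)
    v,u=np.nonzero(k)
    if len(u):
        (cu,cv),rad=cv2.minEnclosingCircle(np.stack([u,v],1).astype(np.float32))
        zb=zt+36; w=ray(n,cu,cv,zb);print(n,"ball px",round(cu,1),round(cv,1),round(rad,1),len(u),w.round(1),"z",Z[k].max().round(1),"tool-rel",(R@(w[:2]-tp[:2])).round(1))
E
python3 m.py 2
```

```text
time: 6.32
tool_pos: [485.0, -2.9, 98.1]
tcp_rot: [180.0, 0.1, -7.8]
ft_force: [0.1, -0.6, -8.3]
finger_gap: 22.5
time: 6.7
tool_pos: [485.8, -2.1, 98.7]
tcp_rot: [180.0, 0.0, -7.4]
ft_force: [0.1, 1.4, -9.2]
finger_gap: 22.8
t 6.7 [485.8  -2.1  98.7] [ 1.80e+02  1.00e-02 -7.41e+00] f [ 0.1  1.4 -9.2] j6 91.1
top mark 60 [623.6 -17.8  48.5]
top arm top z 65.4 rect [564.7  -7.9] [39.2  4.2] 86.0
scene mark 73 [623.2 -22.2  48.5]
scene arm top z 152.5 rect [557.9 -14.2] [16.6  8.9] 64.3
scene ball px 319.4 159.0 5.7 60 [575.7 -17.4 188.9] z 177.3 tool-rel [91.1 -3.5]
```

Run:
```python
from h import *
a=cv2.imread("pics/scene2.png")[110:270,230:410];b=cv2.imread("pics/top2.png")[150:290,240:400]
a=cv2.resize(a,(450,400),interpolation=cv2.INTER_CUBIC);b=cv2.resize(b,None,fx=400/140,fy=400/140)[:,:350]
cv2.imwrite("pics/c2.png",np.hstack([a,b]))
```

```text
(no output)
```

View pics/c2.png

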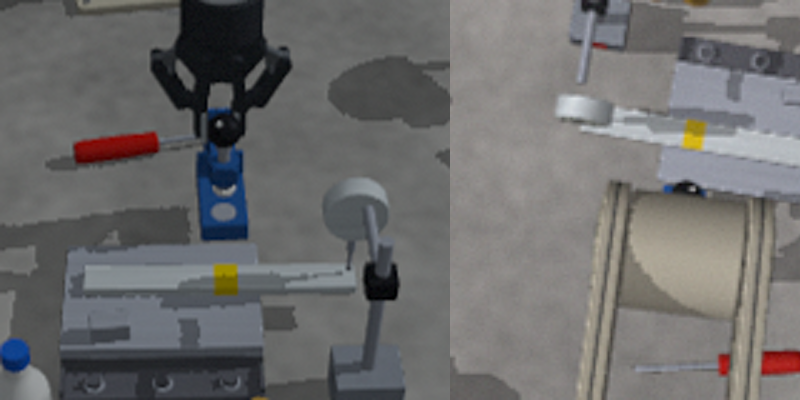

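The scene crop shows the clamp held square before the ledge, with the ball centre at full-picture (320.2,161.2). The top view is blocked by the arm.

Run:
```python
from h import *
tp=np.array([485.8,-2.1]);y=np.radians(-7.5);R=np.array([[np.cos(y),np.sin(y)],[-np.sin(y),np.cos(y)]])
for z in(158,161):
    w=ray("scene",320.2,161.2,z);print(z,w.round(1),"rel tcp",(R@(w[:2]-tp)).round(1))
    for m in((620.1,-21.4),(622,-19.6),(623.6,-17.8)): print("  mark-ball in clamp axes",(R@(np.array(m)-w[:2])).round(1))
# edges of the bar/ledge from the first pictures
for n in("top","scene"):
    p=cv2.imread(f"pics/{n}0.png")[...,::-1].copy();P=cloud(n,np.load(f"{n}0.npy"))
    L=(P[...,:2]-np.array([622,-19.6]))@R.T
    a=(abs(L[...,1]+30)<40)
    for nm,lo,hi in(("bar",44.5,53),("plate",33,43)):
        q=L[a&(P[...,2]>lo)&(P[...,2]<hi)&(abs(L[...,0])<130)];print(n,nm,len(q),np.percentile(q[:,0],[1,5,50,95,99]).round(1))
    m=masks(p)["yellow"];v,u=np.nonzero(m&(abs(L[...,0])<30)&(abs(L[...,1])<30)&(P[...,2]>43)); q=np.array([R@(ray(n,a,b,48.5)[:2]-[622,-19.6]) for a,b in zip(u,v)])
    print("mark ext",q.min(0).round(1),q.max(0).round(1),np.median(q,0).round(1))
    mm=(P[...,2]>45)&(P[...,2]<53)&(abs(L[...,0])<22)&(L[...,1]>-140)&(L[...,1]<40);q=P[mm][:,:2]
    vx,vy,_,_=cv2.fitLine(q.astype(np.float32),cv2.DIST_HUBER,0,.01,.01).ravel();print("bar yaw",np.degrees(np.arctan2(vy,vx)).round(2))
```

```text
158 [546.1  -9.5 158. ] rel tcp [60.7  0.6]
  mark-ball in clamp axes [75.  -2.2]
  mark-ball in clamp axes [76.6 -0.1]
  mark-ball in clamp axes [78.   1.9]
161 [549.7 -10.2 161. ] rel tcp [64.4  0.3]
  mark-ball in clamp axes [71.3 -1.9]
  mark-ball in clamp axes [72.9  0.1]
  mark-ball in clamp axes [74.3  2.1]
top bar 231 [-41.7 -16.    0.   24.3  56. ]
top plate 739 [-52.  -47.7  26.   70.8  75.5]
mark ext [-12.8  -7.5] [15.6 11.3] [1.3 2.7]
bar yaw 82.01
scene bar 358 [-15.5 -12.7   2.   15.8  17.5]
scene plate 1127 [-52.6 -48.   35.1  76.5  78.4]
mark ext [-11.  -11.8] [12.1  7.3] [-2.5 -2.2]
bar yaw 81.18
```

The gripped clamp's own lateral position agrees with the scene camera, while the top camera reads about 4 mm too far in +y. So I take the mark at about (621,-21), back off slightly, and lower to the bench.

```bash
python3 -m jog '[[[-0.16,0.03,0,0,0,0.001,0],[-0.16,0,0,0,0,0,0],[0,0,0.3,0,0,0,0],[0,0,0.25,0,0,0,0],[0,0,0.05,0,0,0,0],[0,0,0,0,0,0,0],[0,0,0,0,0,0,0]]]' 80
python3 -m jog '[[[0,0,0.04,0,0,0,0],[0,0,0.02,0,0,0,0],[0,0,0,0,0,0,0],[0,0,0,0,0,0,0]]]'
python3 -m jog '[[[0,0,0.02,0,0,0,0],[0,0,0,0,0,0,0]]]'
python3 -m jog '[[[0,0,0.02,0,0,0,0],[0,0,0,0,0,0,0]]]'
```

```text
time: 7.68
tool_pos: [470.4, -1.4, 69.2]
tcp_rot: [-180.0, -0.0, -7.9]
ft_force: [-0.1, -0.7, -7.4]
finger_gap: 22.6
time: 8.18
tool_pos: [470.0, -1.3, 65.8]
tcp_rot: [180.0, -0.0, -7.9]
ft_force: [-0.4, -0.1, -8.7]
finger_gap: 22.8
time: 8.43
tool_pos: [469.8, -1.3, 64.7]
tcp_rot: [180.0, 0.0, -7.9]
ft_force: [0.4, -0.3, -9.0]
finger_gap: 22.6
time: 8.68
tool_pos: [469.9, -1.3, 63.7]
tcp_rot: [180.0, 0.0, -7.9]
ft_force: [0.7, -0.5, -8.5]
finger_gap: 22.6
```

```bash
python3 -m jog '[[[0,0,0.02,0,0,0,0],[0,0,0,0,0,0,0]]]'
python3 -m jog '[[[0,0,0.01,0,0,0,0],[0,0,0,0,0,0,0]]]'
python3 -m jog '[[[0,0,0.01,0,0,0,0],[0,0,0,0,0,0,0]]]'
python3 -m jog '[[[0,0,0.01,0,0,0,0],[0,0,0,0,0,0,0]]]'
```

```text
time: 8.93
tool_pos: [469.8, -1.3, 62.7]
tcp_rot: [180.0, 0.0, -7.9]
ft_force: [-0.4, 0.6, -9.5]
finger_gap: 23.0
time: 9.18
tool_pos: [469.9, -1.3, 62.2]
tcp_rot: [-180.0, 0.0, -7.9]
ft_force: [-0.1, 0.8, -8.4]
finger_gap: 22.7
time: 9.43
tool_pos: [470.0, -1.4, 61.9]
tcp_rot: [180.0, -0.0, -7.9]
ft_force: [-0.2, 0.1, -7.8]
finger_gap: 22.5
time: 9.68
tool_pos: [470.1, -1.3, 61.7]
tcp_rot: [-180.0, -0.0, -7.9]
ft_force: [-4.0, 0.2, -2.2]
finger_gap: 22.0
```

The base is on the bench. Next I slide it in, stopping short of contact.

```bash
python3 -m jog '[[[0.2,-0.02,0,0,0,0,0],[0.3,0,0,0,0,0,0],[0.3,0,0,0,0,0,0],[0,0,0,0,0,0,0]]]' 80
python3 -m jog '[[[0.2,0,0,0,0,0,0],[0.2,0,0,0,0,0,0],[0,0,0,0,0,0,0]]]'
python3 -m jog '[[[0.2,0,0,0,0,0,0],[0.1,0,0,0,0,0,0],[0,0,0,0,0,0,0]]]'
```

```text
time: 10.18
tool_pos: [510.8, -6.0, 61.5]
tcp_rot: [180.0, -0.1, -7.9]
ft_force: [1.0, -0.4, -5.3]
finger_gap: 22.4
time: 10.55
tool_pos: [530.3, -8.7, 61.5]
tcp_rot: [180.0, -0.1, -7.9]
ft_force: [2.7, 0.4, -4.1]
finger_gap: 22.7
time: 10.92
tool_pos: [544.6, -10.7, 61.4]
tcp_rot: [180.0, -0.0, -7.9]
ft_force: [-1.3, 0.7, -0.1]
finger_gap: 22.9
```

```bash
python3 -m jog '[[[0.1,0,0,0,0,0,0],[0,0,0,0,0,0,0]]]' 80
python3 -m jog '[[[0.06,0,0,0,0,0,0],[0,0,0,0,0,0,0]]]'
python3 m.py 3
python3 - <<'E'
from h import *
a=cv2.imread("pics/scene3.png")[120:260,240:400];b=cv2.imread("pics/top3.png")[150:290,260:400]
cv2.imwrite("pics/c3.png",np.hstack([cv2.resize(a,(457,400),interpolation=cv2.INTER_CUBIC),cv2.resize(b,(343,400)[:1]+(343,))if 0 else cv2.resize(b,(343,400))]))
E
```

```text
time: 11.18
tool_pos: [549.3, -11.3, 61.5]
tcp_rot: [-180.0, -0.0, -7.9]
ft_force: [-3.4, 1.0, 1.9]
finger_gap: 22.5
time: 11.42
tool_pos: [552.1, -11.6, 61.5]
tcp_rot: [-180.0, 0.0, -7.9]
ft_force: [-5.2, 0.4, 3.7]
finger_gap: 22.9
t 11.43 [552.1 -11.6  61.5] [-1.80e+02  1.00e-02 -7.87e+00] f [-5.2  0.4  3.7] j6 91.3Traceback (most recent call last):
  File "m.py", line 15, in <module>
    r=cv2.minAreaRect(q[:,:2].astype(np.float32));print(n,"arm top z",np.percentile(q[:,2],90).round(1),"rect",np.round(r[0],1),np.round(r[1],1),round(r[2],1))
                                                                      ~~~~~~~~~~~~~^^^^^^^^^^^
    return _quantile_unchecked(
        a, q, axis, out, overwrite_input, method, keepdims, weights)
    return _ureduce(a,
                    func=_quantile_ureduce_func,
    ...<5 lines>...
                    overwrite_input=overwrite_input,
                    method=method)
    r = func(a, **kwargs)
    result = _quantile(arr,
                       quantiles=q,
    ...<2 lines>...
                       out=out,
                       weights=wgt)
    slices_having_nans = np.isnan(arr[-1, ...])
                                  ~~~^^^^^^^^^
IndexError: index -1 is out of bounds for axis 0 with size 0
[ WARN:0@0.847] global loadsave.cpp:275 findDecoder imread_('pics/scene3.png'): can't open/read file: check file path/integrity
Traceback (most recent call last):
TypeError: 'NoneType' object is not subscriptable
```

Run:
```python
from h import *
p,d=snapshot("scene");np.save("scene3.npy",d);cv2.imwrite("pics/scene3.png",p[...,::-1])
a=p[130:250,250:400,::-1]
cv2.imwrite("pics/c3.png",cv2.resize(a,(750,600),interpolation=cv2.INTER_CUBIC))
```

```text
(no output)
```

View pics/c3.png

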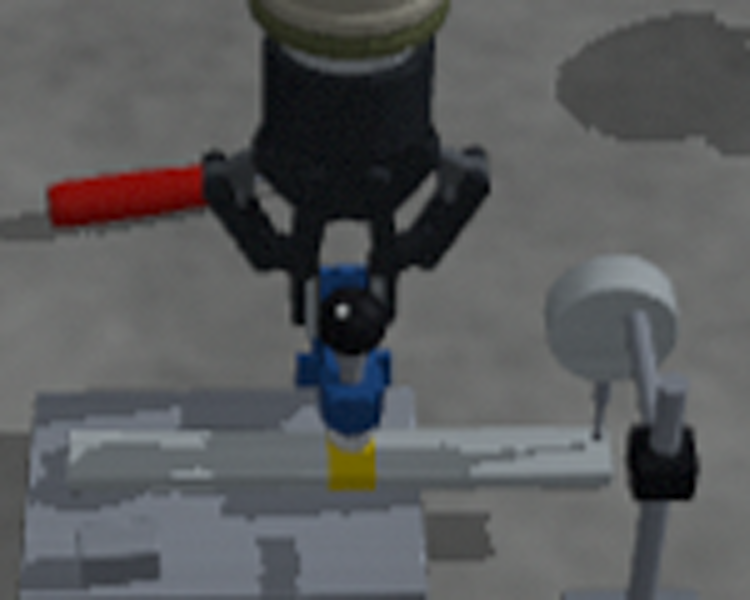

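The crop shows the pad over the bar, with the pad at (350,440) and the yellow mark centre at x=352, so it is aligned sideways. A few mm remain forward, and I'll take those gently.

```bash
python3 -m jog '[[[0.04,0,0,0,0,0,0],[0,0,0,0,0,0,0]]]' 80
python3 -m jog '[[[0.03,0,0,0,0,0,0],[0,0,0,0,0,0,0]]]'
```

```text
time: 11.78
tool_pos: [554.0, -11.9, 61.5]
tcp_rot: [-180.0, 0.0, -7.9]
ft_force: [-5.8, 2.4, 4.4]
finger_gap: 22.4
time: 12.02
tool_pos: [555.4, -12.1, 61.5]
tcp_rot: [-180.0, 0.0, -7.9]
ft_force: [-6.6, 1.6, 4.3]
finger_gap: 22.9
```

```bash
python3 -m jog '[[[0.015,0,0,0,0,0,0],[0,0,0,0,0,0,0],[0,0,0,0,0,0,0.4],[0,0,0,0,0,0,0.55],[0,0,0,0,0,0,0.55]]]' 80
python3 -m jog '[[[0,0,-0.3,0,0,0,0.55],[0,0,-0.8,0,0,0,0.55],[0,0,-1,0,0,0,0.7],[-1,0,-0.6,0,0,0,1],[-1,0,0,0,0,0,1],[-1,0,0,0,0,0,1],[-0.5,0,0,0,0,0,1],[0,0,0,0,0,0,1]]]' 22
python3 - <<'E'
from h import *
for n in("scene","top"):
    p,d=snapshot(n);np.save(f"{n}4.npy",d);cv2.imwrite(f"pics/{n}4.png",p[...,::-1]);P=cloud(n,d);M=masks(p)
    near=(np.hypot(P[...,0]-622,P[...,1]+21)<45)&(d>0)
    k=M["black"]&near&(P[...,2]>95)&(P[...,2]<160);v,u=np.nonzero(k)
    if len(u):
        (cu,cv),r=cv2.minEnclosingCircle(np.stack([u,v],1).astype(np.float32));print(n,"ball",round(cu,1),round(cv,1),round(r,1),len(u),[ray(n,cu,cv,z).round(1)[:2].tolist() for z in(122,125)],"zmax",P[k][:,2].max())
    b=M["blue"]&(np.hypot(P[...,0]-590,P[...,1]+15)<75)&(P[...,2]>70)&(P[...,2]<100);q=P[b]
    if len(q):print(n,"arm",q.mean(0).round(1),[np.round(x,1) for x in cv2.minAreaRect(q[:,:2].astype(np.float32))])
    y=M["yellow"]&near&(P[...,2]>25)&(P[...,2]<60);v,u=np.nonzero(y)
    if len(u):print(n,"mark",len(u),ray(n,u.mean(),v.mean(),48.5).round(1),u.min(),u.max(),v.min(),v.max())
a=cv2.imread("pics/scene4.png")[140:240,255:395];b=cv2.imread("pics/top4.png")[155:235,270:370]
cv2.imwrite("pics/c4.png",np.hstack([cv2.resize(a,(448,320),interpolation=cv2.INTER_CUBIC),cv2.resize(b,(352,320),interpolation=cv2.INTER_CUBIC)]))
E
```

```text
time: 12.65
tool_pos: [556.9, -12.4, 61.5]
tcp_rot: [-180.0, -0.0, -7.9]
ft_force: [-0.6, -0.5, 0.0]
finger_gap: 46.8
time: 13.65
tool_pos: [382.8, 11.8, 197.6]
tcp_rot: [-180.0, -0.2, -7.9]
ft_force: [0.1, -0.4, 0.8]
finger_gap: 85.4
scene ball 320.5 195.1 6.9 142 [[619.0, -21.7], [622.1, -22.4]] zmax 141.41475255974137
scene arm [607.4 -21.6  85.6] [array([588.2, -18.4]), array([27.1, 93.9]), np.float64(82.6)]
scene mark 14 [632.2 -22.5  48.5] 317 324 222 223
top ball 325.4 194.9 4.9 62 [[621.1, -17.6], [620.8, -17.5]] zmax 146.97663287503292
top arm [573.7 -11.5  88.1] [array([576. , -12.8]), array([23.7, 70.3]), np.float64(82.9)]
```

View pics/c4.png

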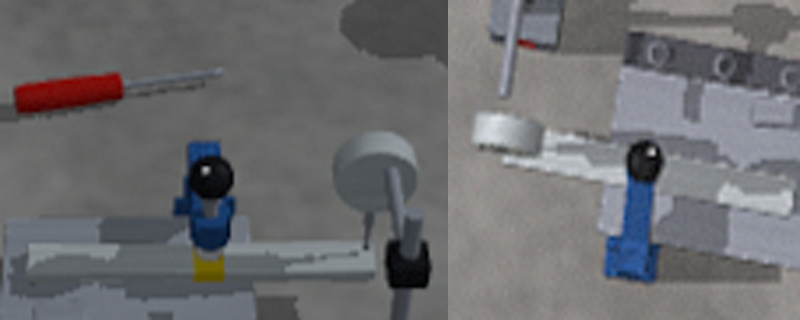

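The clamp stands free with the ball directly over the mark in both views. The scene view gives the ball at (620.5,-22) and the mark at (621,-22); the top view gives (621,-17.6) and (623.6,-17.8). The bar hasn't moved. Kinematics put the ball at about (621,-21.3,124). Next I wind the wrist back above the ball.

```bash
python3 -m jog '[[[0.8,0,0,0,0,0,1],[1,0,0,0,0,0,1],[1,0,0,0,0,0,1],[1,0,0,0,0,0,1],[0.81,0,0,0,0,0,1],[0.2,0,0,0,0,0,1],[0,0,0,0,0,-0.029,1],[0,0,0,0,0,-0.029,1],[0,0,0,0,0,-0.029,1],[0,0,0,0,0,-0.029,1],[0,0,0,0,0,-0.029,1],[0,0,0,0,0,-0.029,1]]]' 22
python3 -m jog '[[[0,0,0,0,0,-0.029,1],[0,0,0,0,0,-0.029,1],[0,0,0,0,0,-0.029,1],[0,0,0,0,0,-0.029,1],[0,0,0,0,0,-0.029,1],[0,0,0,0,0,-0.029,1],[0,0,0,0,0,-0.029,1],[0,0,0,0,0,-0.029,1],[0,0,0,0,0,-0.029,1],[0,0,0,0,0,-0.029,1],[0,0,0,0,0,-0.029,1],[0,0,0,0,0,-0.029,1]]]'
python3 -m jog '[[[0,0,0,0,0,-0.029,1],[0,0,0,0,0,-0.029,1],[0,0,0,0,0,-0.029,1],[0,0,0,0,0,-0.029,1],[0,0,0,0,0,0,1],[0,0,0,0,0,0,1],[0,0,0,0,0,0,1]]]'
python3 - <<'E'
from h import *
s=telemetry.sense();print(np.round(s["joint_pos"],1),s["tool_pos"],s["tcp_rot"])
E
```

```text
time: 15.25
tool_pos: [621.4, -21.3, 196.0]
tcp_rot: [-180.0, 0.0, 55.1]
ft_force: [-0.5, -0.2, -0.3]
finger_gap: 85.5
time: 16.75
tool_pos: [621.4, -21.3, 196.0]
tcp_rot: [180.0, -0.0, -179.6]
ft_force: [-0.4, 0.1, 0.4]
finger_gap: 85.5
time: 17.62
tool_pos: [621.4, -21.3, 196.2]
tcp_rot: [180.0, -0.0, -138.3]
ft_force: [0.6, -0.2, -0.0]
finger_gap: 85.2
[  -6.7   11.8   84.1    0.    84.1 -138.4] [621.39931104 -21.27645691 196.23145037] [ 1.79995531e+02 -3.04584788e-03 -1.38333602e+02]
```

```bash
python3 -m jog '[[[0,0,0.9,0,0,0,1],[0,0,0.7,0,0,0,1],[0,0,0.24,0,0,0,1],[0,0,0,0,0,0,0.7],[0,0,0,0,0,0,0.5],[0,0,0,0,0,0,0],[0,0,0,0,0,0,0],[0,0,0,0,0,0,0],[0,0,0,0,0,0,0]]]' 22
python3 -m jog '[[[0,0,0.003,0,0,0.015,0],[0,0,0.006,0,0,0.029,0],[0,0,0.006,0,0,0.029,0],[0,0,0.006,0,0,0.029,0]]]'
python3 - <<'E'
from h import *
s=telemetry.sense();print(s["ft_force"],s["wrist_torque"],s["joint_pos"][5])
E
```

```text
time: 18.75
tool_pos: [622.4, -21.0, 106.0]
tcp_rot: [-179.9, 0.1, -138.2]
ft_force: [-1.6, 3.2, 6.5]
finger_gap: 30.7
time: 19.25
tool_pos: [622.9, -21.3, 104.9]
tcp_rot: [-180.0, 0.2, -175.2]
ft_force: [2.0, 0.3, 4.0]
finger_gap: 30.9
[1.98229413 0.31682832 3.95577773] [-0.05909508 -0.24863824  0.09370804] -101.4272543102679
```

```bash
cat > q.py <<'E'
from h import *
s=telemetry.sense();print("tz",np.round(s["wrist_torque"],3),"j6",round(s["joint_pos"][5],1))
E
for i in 1; do python3 -m jog '[[[0,0,0.006,0,0,0.029,0],[0,0,0.006,0,0,0.029,0],[0,0,0.006,0,0,0.029,0],[0,0,0.006,0,0,0.029,0]]]' 24; python3 q.py; python3 -m jog '[[[0,0,0.006,0,0,0.029,0],[0,0,0.006,0,0,0.029,0],[0,0,0.006,0,0,0.029,0],[0,0,0.006,0,0,0.029,0]]]'; python3 q.py; done
```

```text
time: 19.75
tool_pos: [622.4, -21.5, 103.3]
tcp_rot: [179.9, 0.1, 143.0]
ft_force: [0.9, 0.4, 1.1]
finger_gap: 30.7
tz [ 0.026 -0.088  0.013] j6 -59.7
time: 20.25
tool_pos: [621.4, -21.9, 102.0]
tcp_rot: [-180.0, 0.1, 101.2]
ft_force: [-5.0, -1.5, 7.6]
finger_gap: 30.7
tz [-0.268  1.079  0.072] j6 -17.9
```

```bash
python3 -m jog '[[[0,0,0,0,0,0.029,0],[0,0,0,0,0,0.029,0]]]' 24; python3 q.py; python3 -m jog '[[[0,0,0,0,0,0.029,0],[0,0,0,0,0,0.029,0]]]'; python3 q.py;python3 -m jog '[[[0,0,0,0,0,0.029,0],[0,0,0,0,0,0.029,0]]]'; python3 q.py
python3 - <<'E'
from h import *
p,d=snapshot("scene");np.save("scene5.npy",d);cv2.imwrite("pics/scene5.png",p[...,::-1])
a=p[150:240,255:385,::-1]
cv2.imwrite("pics/c5.png",cv2.resize(a,(780,540),interpolation=cv2.INTER_CUBIC))
E
```

```text
time: 20.5
tool_pos: [621.3, -21.7, 101.7]
tcp_rot: [180.0, 0.0, 80.3]
ft_force: [-2.4, 0.3, 4.0]
finger_gap: 30.5
tz [0.036 0.549 0.126] j6 3.0
time: 20.75
tool_pos: [621.2, -21.3, 101.5]
tcp_rot: [-180.0, 0.0, 59.5]
ft_force: [-4.7, 1.0, 4.2]
finger_gap: 30.4
tz [0.24  0.765 0.112] j6 23.8
time: 21.0
tool_pos: [620.8, -20.9, 101.4]
tcp_rot: [-179.9, 0.0, 38.6]
ft_force: [-6.3, 0.7, 5.3]
finger_gap: 30.7
tz [0.53  0.928 0.123] j6 44.7
```

View pics/c5.png

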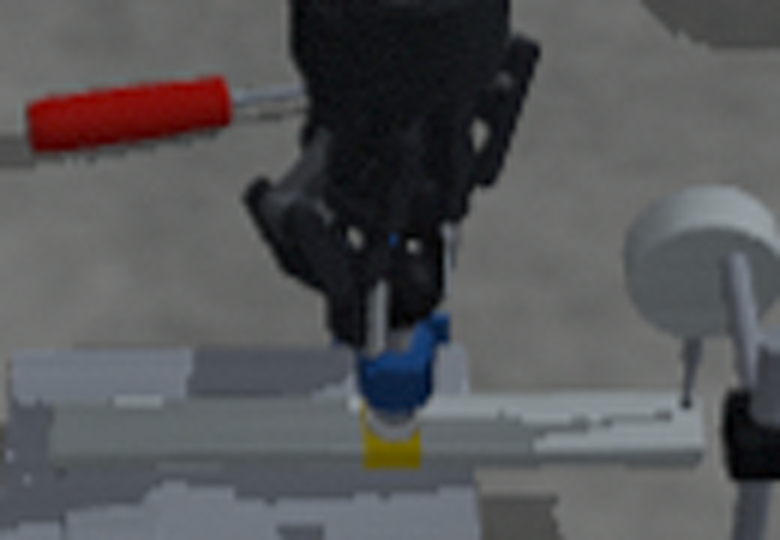

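The view shows the pad on the mark and the bar unmoved, with the torque rising. I'll keep turning at 24 N, which is slip-limited.

```bash
python3 -m jog '[[[0,0,0.003,0,0,0.029,0],[0,0,0.003,0,0,0.029,0],[0,0,0.003,0,0,0.029,0]]]' 24; python3 q.py; python3 -m jog '[[[0,0,0.003,0,0,0.029,0],[0,0,0.003,0,0,0.029,0],[0,0,0.003,0,0,0.029,0]]]'; python3 q.py;python3 -m jog '[[[0,0,0.003,0,0,0.029,0],[0,0,0.003,0,0,0.029,0],[0,0,0,0,0,0,0]]]'; python3 q.py
python3 - <<'E'
from h import *
for n in("scene",):
    p0=np.load("scene4.npy");p,d=snapshot(n);cv2.imwrite("pics/scene6.png",p[...,::-1])
E
```

```text
time: 21.42
tool_pos: [620.9, -20.7, 101.2]
tcp_rot: [-180.0, 0.0, 7.3]
ft_force: [-6.4, 3.5, 5.7]
finger_gap: 30.8
tz [0.57  1.011 0.113] j6 76.0
time: 21.8
tool_pos: [620.5, -20.2, 100.6]
tcp_rot: [-180.0, 0.1, -24.0]
ft_force: [-6.8, 5.2, 6.7]
finger_gap: 30.0
tz [0.619 1.135 0.106] j6 107.4
time: 22.18
tool_pos: [621.1, -19.9, 100.3]
tcp_rot: [-180.0, 0.1, -44.7]
ft_force: [-4.8, 6.9, 5.5]
finger_gap: 30.7
tz [ 0.899  0.767 -0.067] j6 128.1
```

```bash
python3 -m jog '[[[0,0,0,0,0,0,0.6],[0,0,0,0,0,0,1],[0,0,0,0,0,0,1],[0,0,0,0,0,0,1],[0,0,-0.5,0,0,0,1],[0,0,-0.9,0,0,0,1],[0,0,-0.5,0,0,0,1],[0,0,0,0,0,-0.029,1],[0,0,0,0,0,-0.029,1],[0,0,0,0,0,-0.029,1],[0,0,0,0,0,-0.029,1],[0,0,0,0,0,-0.029,1]]]' 24
python3 - <<'E'
from h import *
M={}
def ana(n,p,d,t):
    P=cloud(n,d);m=masks(p);near=(np.hypot(P[...,0]-622,P[...,1]+21)<45)&(d>0)
    k=m["black"]&near&(P[...,2]>85)&(P[...,2]<150);v,u=np.nonzero(k)
    if len(u):
        (cu,cv),r=cv2.minEnclosingCircle(np.stack([u,v],1).astype(np.float32));print(t,"ball",round(cu,1),round(cv,1),round(r,1),len(u),"v",v.min(),v.max(),"cent",u.mean().round(2),v.mean().round(2))
    b=m["blue"]&(np.hypot(P[...,0]-590,P[...,1]+15)<75)&(P[...,2]>20)&(P[...,2]<105)
    v,u=np.nonzero(b);q=P[b&(P[...,2]>65)];r=cv2.minAreaRect(q[:,:2].astype(np.float32))
    print(t,"blue",len(u),u.min(),u.max(),v.min(),v.max(),"z95",np.percentile(q[:,2],[50,95]).round(1),[np.round(x,1) for x in r])
    y=m["yellow"]&near&(P[...,2]<62);v,u=np.nonzero(y);print(t,"mark",len(u),u.min(),u.max(),v.min(),v.max())
p=cv2.imread("pics/scene4.png")[...,::-1].copy();ana("scene",p,np.load("scene4.npy"),"old")
q,d=snapshot("scene");cv2.imwrite("pics/scene7.png",q[...,::-1]);ana("scene",q,d,"new")
f=lambda x:cv2.resize(x[165:235,285:385,::-1],(400,280),interpolation=cv2.INTER_CUBIC)
cv2.imwrite("pics/c7.png",np.hstack([f(p),f(q)]))
s=telemetry.sense();print(s["joint_pos"][5],s["tool_pos"])
E
```

```text
time: 23.72
tool_pos: [621.3, -21.4, 194.6]
tcp_rot: [180.0, 0.0, 7.9]
ft_force: [-1.3, 0.2, 0.1]
finger_gap: 85.4
old ball 320.5 195.1 6.9 143 v 189 202 cent 320.66 195.34
old blue 238 309 327 184 217 z95 [87.3 91.2] [array([588.2, -18.2]), array([27.2, 93.9]), np.float64(82.3)]
old mark 14 317 324 222 223
new ball 320.3 197.7 6.8 137 v 191 204 cent 320.05 197.97
new blue 230 311 329 185 217 z95 [88.8 92.9] [array([592.8, -18.6]), array([27.3, 92.8]), np.float64(81.8)]
new mark 12 316 324 223 224
74.82857582890286 [621.37894391 -21.3882095  194.59447693]
```

View pics/c7.png

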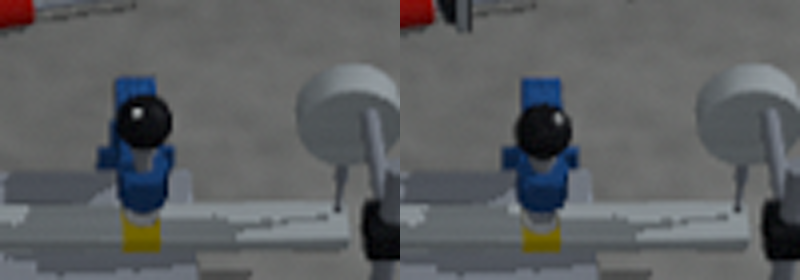

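The left (before) and right (after) crops show the ball lower, the arm about 1.6 mm higher (base drawn up), and the bar end and mark in place. I'll regrip with a fresh wrist angle to check the tightness.

```bash
python3 -m jog '[[[0,0,0,0,0,-0.029,1],[0,0,0,0,0,-0.029,1],[0,0,0,0,0,-0.029,1],[0,0,0,0,0,-0.029,1],[0,0,0,0,0,-0.029,1],[0,0,0,0,0,-0.029,1],[0,0,0.8,0,0,0,1],[0,0,0.8,0,0,0,1],[0,0,0.28,0,0,0,1],[0,0,0,0,0,0,0.6],[0,0,0,0,0,0,0.45]]]' 22
python3 q.py
python3 -m jog '[[[0,0,0,0,0,0,0],[0,0,0,0,0,0,0],[0,0,0,0,0,0,0],[0,0,0,0,0,0,0]]]' 22; python3 q.py
python3 -m jog '[[[0,0,0,0,0,0.012,0],[0,0,0,0,0,0,0]]]' 22; python3 q.py
python3 -m jog '[[[0,0,0,0,0,0.012,0],[0,0,0,0,0,0,0]]]' 22; python3 q.py
```

```text
time: 25.15
tool_pos: [622.8, -21.4, 102.8]
tcp_rot: [179.8, -0.0, 70.2]
ft_force: [0.2, -1.0, 0.3]
finger_gap: 51.6
tz [ 0.033 -0.053 -0.073] j6 13.1
time: 25.65
tool_pos: [622.2, -21.2, 102.7]
tcp_rot: [179.9, -0.0, 70.2]
ft_force: [-3.3, 0.7, 5.8]
finger_gap: 30.6
tz [0.156 0.503 0.046] j6 13.1
time: 25.9
tool_pos: [622.1, -21.2, 102.5]
tcp_rot: [179.9, -0.0, 65.9]
ft_force: [-3.0, 0.5, 5.5]
finger_gap: 30.6
tz [ 0.139  0.491 -0.033] j6 17.5
time: 26.15
tool_pos: [622.1, -21.1, 102.5]
tcp_rot: [179.9, -0.0, 61.5]
ft_force: [-3.3, 1.4, 5.2]
finger_gap: 30.5
tz [0.17  0.491 0.086] j6 21.8
```

```bash
python3 -m jog '[[[0,-0.02,0,0,0,0.02,0]]]' 24 >/dev/null; python3 q.py
python3 -m jog '[[[0,0,0,0,0,0.025,0]]]' >/dev/null; python3 q.py
python3 -m jog '[[[0,0,0,0,0,0.025,0]]]' >/dev/null; python3 q.py
python3 -m jog '[[[0,0,0,0,0,0.025,0]]]' >/dev/null; python3 q.py
python3 -m jog '[[[0,0,0,0,0,0.025,0]]]' >/dev/null; python3 q.py
python3 -m jog '[[[0,0,0,0,0,0.025,0]]]' >/dev/null; python3 q.py
python3 -m jog '[[[0,0,0,0,0,0.025,0]]]' >/dev/null; python3 q.py
python3 -m jog '[[[0,0,0,0,0,0.025,0]]]' ; python3 q.py
```

```text
tz [-0.246 -0.295  0.236] j6 29.1
tz [ 0.02  -0.139  0.222] j6 38.2
tz [ 0.072 -0.153  0.242] j6 47.2
tz [ 0.057 -0.168  0.272] j6 56.2
tz [ 0.142 -0.048  0.251] j6 65.2
tz [0.235 0.061 0.244] j6 74.2
tz [0.346 0.204 0.125] j6 83.2
time: 27.15
tool_pos: [620.9, -20.2, 101.6]
tcp_rot: [-180.0, -0.1, -8.9]
ft_force: [-0.4, 2.3, -0.3]
finger_gap: 30.2
tz [0.429 0.061 0.182] j6 92.2
```

```bash
python3 -m jog '[[[0,0,0,0,0,0,0.6],[0,0,0,0,0,0,1],[0,0,0,0,0,0,1],[0,0,0,0,0,0,1],[0,0,-0.5,0,0,0,1],[0,0,-0.9,0,0,0,1],[0,0,-0.5,0,0,0,1],[-1,0,0,0,0,0,1],[-1,0,0,0,0,0,1],[-1,0,0,0,0,0,1],[-1,0,0,0,0,0,1],[0,0,0,0,0,0,1]]]' 24
python3 - <<'E'
from h import *
def ball(n,p):
    win=(305,175,336,212) if n=="scene" else (312,180,340,208)
    x0,y0,x1,y1=win;V=p[y0:y1,x0:x1].max(-1).astype(np.uint8)
    m=(V<60).astype(np.uint8);nn,l,st,c=cv2.connectedComponentsWithStats(m);i=1+st[1:,4].argmax()
    mm=cv2.morphologyEx((l==i).astype(np.uint8),cv2.MORPH_CLOSE,np.ones((5,5)));v,u=np.nonzero(mm)
    return round(u.mean()+x0,2),round(v.mean()+y0,2),len(u)
for t in("4","7"):
    for n in("scene",)+(("top",) if t=="4" else ()):print(t,n,ball(n,cv2.imread(f"pics/{n}{t}.png")[...,::-1]))
for n in("scene","top"):
    for k in range(2):
        p,d=snapshot(n);print("now",n,ball(n,p))
    cv2.imwrite(f"pics/{n}8.png",p[...,::-1]);np.save(f"{n}8.npy",d)
    P=cloud(n,d);b=masks(p)["blue"]&(np.hypot(P[...,0]-590,P[...,1]+15)<75)&(P[...,2]>65)&(P[...,2]<105);q=P[b]
    print(n,"z",np.percentile(q[:,2],[50,95]).round(1),[np.round(x,1) for x in cv2.minAreaRect(q[:,:2].astype(np.float32))])
a=cv2.imread("pics/scene8.png")[165:235,285:385];b=cv2.imread("pics/top8.png")[155:235,270:370]
cv2.imwrite("pics/c8.png",np.hstack([cv2.resize(a,(440,308),interpolation=cv2.INTER_CUBIC),cv2.resize(b,(352,308),interpolation=cv2.INTER_CUBIC)]))
E
```

```text
time: 28.65
tool_pos: [419.9, 9.6, 195.0]
tcp_rot: [-180.0, 0.0, -8.5]
ft_force: [0.2, -0.5, 0.5]
finger_gap: 85.5
4 scene (np.float64(319.2), np.float64(196.39), 193)
4 top (np.float64(325.32), np.float64(194.94), 81)
7 scene (np.float64(320.23), np.float64(197.64), 159)
now scene (np.float64(320.26), np.float64(198.13), 158)
now scene (np.float64(319.57), np.float64(198.79), 176)
scene z [88.8 92.8] [array([593.2, -17.6]), array([27.4, 92.2]), np.float64(80.0)]
now top (np.float64(325.58), np.float64(194.42), 84)
now top (np.float64(325.6), np.float64(194.36), 83)
top z [89.5 95.2] [array([577.4, -11.2]), array([23.8, 67.4]), np.float64(79.9)]
```

View pics/c8.png

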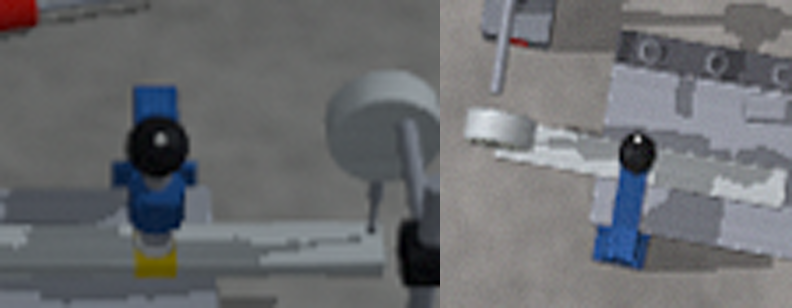

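Run:
```python
from h import *
def rel(n,p,d,cx,cy,t):
    P=cloud(n,d);m=masks(p);R=np.hypot(P[...,0]-cx,P[...,1]-cy);ok=d>0
    k=p.max(-1)<110; b0=m["blue"]&ok&(R<110)&(P[...,2]>60)&(P[...,2]<110)
    kk=(m["black"]&ok&(R<45)&(P[...,2]>100)&(P[...,2]<165));v,u=np.nonzero(kk)
    (cu,cv_),r=cv2.minEnclosingCircle(np.stack([u,v],1).astype(np.float32))
    vv,uu=np.mgrid[:400,:640];ins=ok&(np.hypot(uu-cu,vv-cv_)<r-1.5)
    # least-squares sphere centre with fixed radius 16
    from scipy.optimize import least_squares
    q=P[ins];s=least_squares(lambda c:np.linalg.norm(q-c,axis=1)-16,q.mean(0)-[0,0,10],loss="soft_l1").x
    zb=P[b0][:,2];h,e=np.histogram(zb,bins=np.arange(60,110,1));
    z=np.median(zb[zb>np.percentile(zb,90)-6])
    print(t,n,"px",round(cu,1),round(cv_,1),"n",len(q),"ball c",s.round(1),"arm top",z.round(1),"diff",(s[2]-z).round(1))
rd=lambda f:cv2.imread(f)[...,::-1].copy()
for n in("top","scene"):
    rel(n,rd(f"pics/{n}0.png"),np.load(f"{n}0.npy"),516,357,"t0")
    rel(n,rd(f"pics/{n}4.png"),np.load(f"{n}4.npy"),621,-21,"t4")
    rel(n,rd(f"pics/{n}8.png"),np.load(f"{n}8.npy"),621,-21,"t8")
    for k in range(3):
        p,d=snapshot(n);rel(n,p,d,621,-21,"t9")
    if n=="scene": np.save("scene9.npy",d)
    # bar pose now vs t0
    for t,dd in(("0",np.load(f"{n}0.npy")),("now",d)):
        P=cloud(n,dd);a=np.radians(-8.2);L=(P[...,:2]-np.array([622,-20]))@np.array([[np.cos(a),np.sin(a)],[-np.sin(a),np.cos(a)]]).T
        q=L[(P[...,2]>44)&(P[...,2]<53)&(abs(L[...,0])<25)&((L[...,1]<-20)&(L[...,1]>-150))];print(t,"bar",len(q),np.median(q,0).round(2),"minx..",np.percentile(q[:,0],[3,97]).round(1),np.percentile(q[:,1],[1]).round(1))
```

```text
t0 top px 191.5 230.3 n 39 ball c [515.7 364.8 128.8] arm top 93.1 diff 35.8
t4 top px 325.4 194.9 n 36 ball c [616.3 -20.8 124.1] arm top 89.0 diff 35.1
t8 top px 325.5 194.1 n 36 ball c [620.9 -20.8 118.3] arm top 91.1 diff 27.3
t9 top px 325.5 194.1 n 35 ball c [621.7 -18.9 117.7] arm top 90.8 diff 26.9
t9 top px 325.5 194.1 n 36 ball c [624.  -18.4 117. ] arm top 90.7 diff 26.3
t9 top px 325.5 194.1 n 36 ball c [622.1 -19.3 117.4] arm top 91.3 diff 26.1
0 bar 292 [ -0.19 -73.25] minx.. [-14.8  14. ] [-131.]
now bar 302 [-1.000e-02 -7.499e+01] minx.. [-15.2  14.8] [-132.4]
t0 scene px 464.0 148.0 n 69 ball c [513.3 357.8 127.5] arm top 91.4 diff 36.1
t4 scene px 320.5 195.1 n 89 ball c [618.2 -22.7 123.1] arm top 88.5 diff 34.6
t8 scene px 320.3 198.1 n 95 ball c [621.2 -23.2 117. ] arm top 90.3 diff 26.8
t9 scene px 320.4 198.2 n 93 ball c [621.4 -22.8 116.7] arm top 90.3 diff 26.3
t9 scene px 320.4 198.2 n 95 ball c [621.2 -22.3 116.9] arm top 90.3 diff 26.5
t9 scene px 320.3 198.0 n 95 ball c [621.1 -22.8 117.5] arm top 90.3 diff 27.2
0 bar 503 [  2.06 -75.59] minx.. [-13.7  16.3] [-132.1]
now bar 512 [  2.47 -77.76] minx.. [-13.4  16.1] [-132.3]
```

The clamp is seated and the bar hasn't moved, but I read the screw as having turned about 0.83 turn:

| Check | Reading | Implied load |
|---|---|---|
| Spring compression (ball 116.7 high) | about 3.7 mm | about 90 N |
| Peak torque | 0.24 Nm | over 100 N |

That is too close to the 100 N limit, so I'll back the knob off about 0.17 turn, which should leave about 50 N.

```bash
python3 -m jog '[[[0.8,0,0,0,0,0,1],[1,0,0,0,0,0,1],[1,0,0,0,0,0,1],[1,0,0,0,0,0,1],[0.264,0,0,0,0,0,1],[0,0,0,0,0,0,1],[0,0,0.8,0,0,0,1],[0,0,0.8,0,0,0,1],[0,0,0.31,0,0,0,1],[0,0,0,0,0,0,0.6],[0,0,0,0,0,0,0.45]]]' 24
python3 -m jog '[[[0,0,0,0,0,0,0],[0,0,0,0,0,0,0],[0,0,0,0,0,0,0],[0,0,0,0,0,0,0]]]' 24; python3 q.py
python3 -m jog '[[[0,0,-0.005,0,0,-0.0243,0],[0,0,-0.005,0,0,-0.0243,0],[0,0,-0.005,0,0,-0.0243,0]]]'; python3 q.py
python3 -m jog '[[[0,0,-0.005,0,0,-0.0243,0],[0,0,-0.005,0,0,-0.0243,0]]]'; python3 q.py
python3 -m jog '[[[0,0,-0.005,0,0,-0.0243,0],[0,0,-0.005,0,0,-0.0243,0],[0,0,0,0,0,0,0]]]'; python3 q.py
```

```text
time: 30.52
tool_pos: [624.9, -21.4, 102.4]
tcp_rot: [-180.0, -0.2, -8.6]
ft_force: [0.3, -0.9, -0.1]
finger_gap: 51.6
time: 31.02
tool_pos: [625.1, -21.0, 102.3]
tcp_rot: [-180.0, -0.2, -8.6]
ft_force: [-0.2, 3.2, 7.4]
finger_gap: 30.6
tz [0.259 0.058 0.019] j6 91.9
time: 31.4
tool_pos: [625.0, -20.0, 102.9]
tcp_rot: [-180.0, -0.2, 18.0]
ft_force: [-0.6, 6.6, 5.9]
finger_gap: 30.5
tz [ 1.057  0.07  -0.072] j6 65.4
time: 31.65
tool_pos: [624.6, -19.6, 103.2]
tcp_rot: [-180.0, -0.2, 35.5]
ft_force: [-1.2, 8.0, 7.2]
finger_gap: 30.5
tz [ 1.284  0.274 -0.144] j6 47.9
time: 32.02
tool_pos: [624.0, -19.6, 103.4]
tcp_rot: [-180.0, -0.1, 52.8]
ft_force: [-4.0, 7.9, 7.1]
finger_gap: 30.5
tz [1.229 0.635 0.127] j6 30.6
```

```bash
python3 -m jog '[[[0,0,0,0,0,0,0.6],[0,0,0,0,0,0,1],[0,0,0,0,0,0,1],[0,0,0,0,0,0,1],[0,0,-0.5,0,0,0,1],[0,0,-0.9,0,0,0,1],[0,0,-0.5,0,0,0,1],[-0.6,0.7,0,0,0,0,1],[-0.6,0.7,0,0,0,0,1],[-0.6,0.7,0,0,0,0,1],[-0.6,0.7,0,0,0,0,1],[0,0,0,0,0,0,1]]]' 24
cat > b.py <<'E'
from h import *
from scipy.optimize import least_squares
for n,m0 in(("top",.9),("scene",.4)):
    O=[]
    for k in range(5):
        p,d=snapshot(n);P=cloud(n,d);m=masks(p);R=np.hypot(P[...,0]-621,P[...,1]+21);ok=d>0
        kk=m["black"]&ok&(R<45)&(P[...,2]>100)&(P[...,2]<150);v,u=np.nonzero(kk)
        if len(u)<20: print(n,"hidden");break
        (cu,cv_),r=cv2.minEnclosingCircle(np.stack([u,v],1).astype(np.float32));vv,uu=np.mgrid[:400,:640]
        q=P[ok&(np.hypot(uu-cu,vv-cv_)<r-1.5)];s=least_squares(lambda c:np.linalg.norm(q-c,axis=1)-16,q.mean(0)-[0,0,10],loss="soft_l1").x
        zb=P[m["blue"]&ok&(R<110)&(P[...,2]>60)&(P[...,2]<110)][:,2];z=np.median(zb[zb>np.percentile(zb,90)-6]);O.append([cu,cv_,*s,z])
    else:
        a=np.mean(O,0);print(n,a.round(2),"diff",(a[4]-a[5]).round(2),"ball true",(a[4]-m0).round(2),"comp",(120.4-a[4]+m0).round(2))
    cv2.imwrite(f"pics/{n}_last.png",p[...,::-1])
E
python3 b.py; python3 q.py
```

```text
time: 33.52
tool_pos: [661.8, -205.4, 196.3]
tcp_rot: [180.0, 0.1, 52.4]
ft_force: [-0.7, 0.8, 0.2]
finger_gap: 85.6
top [325.5  194.   622.38 -19.57 119.07  91.3 ] diff 27.76 ball true 118.17 comp 2.23
scene [320.33 197.57 620.81 -22.4  118.74  90.16] diff 28.58 ball true 118.34 comp 2.06
tz [-0.007 -0.    -0.003] j6 16.2
```

The ball rose about 1.5 mm, leaving 2.1 mm of spring compression, or about 54 N, with the base still drawn up. I'll take one last look before handing in.

Run:
```python
import cv2,numpy as np
a=cv2.imread("pics/scene_last.png")[110:310,130:540];b=cv2.imread("pics/top_last.png")[130:300,165:470]
cv2.imwrite("pics/c9.png",np.vstack([cv2.resize(a,(610,298)),cv2.resize(b,(610,300))[:,:]]))
```

```text
(no output)
```

View pics/c9.png

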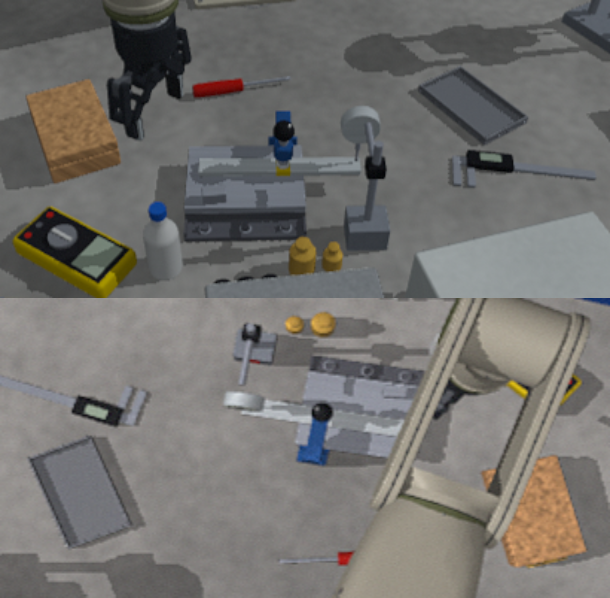

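The picture shows the clamp on the bar at the mark (ball at (284,130), upper half), the empty tray, everything else in place, and the gripper clear in the air.

```bash
python3 -c "
from bench import job;print(job.hand_in())"
```

```text
the job is handed in; nothing more can be done
None
```

The clamp now holds the bar to the ledge at the yellow mark, and I handed the job in at about 34 s. The one doubt is that I tightened it too far before backing off.

**What I did:** I lifted the clamp from its tray by its back and slid it along the bench under the ledge. I stopped with its pad over the mark and let go. I then turned the knob clockwise in two grips at 22–24 N.

**Overtightening:** After the second grip, the spring compression read about 3.7 mm, or roughly 90 N. The wrist torque peaked at 0.24–0.27 Nm, which would mean over 100 N, so the load may have briefly passed that limit. I turned the knob back about 0.17 turn. That regrip was about 4 mm off-centre, but the ball rose about 1.5 mm as intended.

**Last checks:**
- **Clamping force:** compression is about 2.1 mm, or roughly 54 N (give or take 18 N). The two cameras agree (2.2 and 2.1 mm), and the base is still drawn up to the ledge.
- **Bar:** before the back-off it had moved no more than about 0.4 mm sideways. Along its length, the medians differed by about 2 mm, but the measured end points moved only 0.2–1.4 mm. I only looked at it after the back-off and saw no change.
- **Clamp:** it swung about 3° about the screw during tightening; the pad stayed on the mark.
- **Other objects:** they look untouched, and the gripper is clear of everything.
- **Cameras:** they disagree by about 4 mm across the bench; I used the scene camera, which matched the arm's own position.

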